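# Point out the repair job for the bench camera

## Robot

A 7-joint arm with a two-finger parallel gripper is mounted at the origin on the work surface. World frame = base frame: x ahead of the robot, y to its left, z up, the work surface at z = 0. Lengths are in mm, angles in rad, forces in N, time in s.
With the tool pointing down it reaches from about 425 to 875 mm from the base axis. Payload 4.7 kg.
Tool frame: the origin (TCP) lies on the centre line of the jaws, within the pads' length; the fingertips stand 8 mm ahead of it and the grasp point (between the pads) lies 11 mm behind it; z points along the fingers, y is the line along which they close (so a half turn about z gives the same grasp; the last joint's range is limited). The gripper opens to 85 mm and grips with 20 to 120 N. Pads are 22 mm wide; open, the fingers measure 114 mm over their backs; the gripper's body (76 mm by 85 mm) begins 54 mm behind the grasp point. The pads swing forward as they close: fully open they stand 13 mm farther back than shut.
Start: joints at [-1.137, 0.321, -0.07, 1.45, 0.023, 1.371, -0.057], TCP at [264.953, 593.569, 239.349] pointing down, gripper open.
Joint ranges: [-2.86, 2.86], [-0.3, 2.09], [-1.38, 1.24], [0.06, 2.45], [-1.56, 4.7], [0.09, 2.05], [-2.69, 2.69]. Speed limits (rad/s): [2.57, 2.57, 3.14, 3.14, 3.14, 3.14, 3.14].

## Interface

Orientations are given as a unit quaternion [x, y, z, w].
In Python, from rig import * gives the robot as it stands.
- The arm moves only by the tool jog_arm, never from a script. Its argument "increments" is a list of rows, each a list of 3 entries, a list of its own where there are three numbers: the shift along the tool's x, y, z in mm, then the turn, a rotation vector about the tool's x, y, z in degrees, then the opening in per cent of the stroke, from 0 (shut) to 100 (fully open). In form: [[[dx, dy, dz], [rx, ry, rz], claw], ...]. A call has exactly 8 rows; each row is the pose to reach, as a shift and turn from the pose commanded when the call began, along the tool's axes at that moment; what a row does not reach only later rows make up. A row lasts 1/8 s, in which the tool goes at most 62.5 mm and 10.7 degrees, less where a joint would pass 70% of its speed; a pose out of reach is approached as far as the arm can. A call with a gripper value outside its range is refused whole. The fingers move at their own pace and stop on an object; "squeeze" is the grip in N (left out, the last holds). Time passes only in rows, so rows that repeat a pose let the fingers close, or fill a call up. It gives the time, the measured TCP pose, the force and the opening at its end, in the units of the state.
- read_state(): the state, without advancing time (a new reading comes with each control period).
- capture(name): name is "side" or "top" or "wrist"; returns the picture (420x560x3 uint8, red, green, blue); there is no depth.
- camera_params(name): a dict with "K" (3x3 intrinsics, pixels), "R" (3x3) and "t" (3): a world point X has camera coordinates R X + t. Camera axes: x right, y down, z forward; pixel columns grow to the right and rows downward; lengths in mm; the calibration is good to about 2 mm. A picture is of the moment at which its call begins: read the wrist's pose just before it. camera_params takes no time and is no camera call; for the wrist camera it gives the pose at the moment of the call.
- finish_job(): hands the job in, once; it reports no verdict.
The state is a dict: "time": time; "q": joint angles; "dq": joint speeds; "tau": joint torques, N m; "eef_pos": TCP position; "ee_rot": TCP orientation; "wrist_force": force on the tool from outside, world axes, zero at the start; "torque": the same for the moment, N m; "finger_gap": opening from 0.0 (shut) to 1.0 (fully open).
Only numpy, scipy, OpenCV 4.12 (cv2) and the standard library are available. Lean on these libraries where they do the work, as an engineer would, in place of code of your own. Each camera call takes 0.05 s, during which the arm holds its last target. There are 200 camera calls.

## Task

Record a silent instruction for the apprentice: press the green button fully down to start the bench camera, then point from above at the ring with the blue stone, then point from above at the wooden tongue of the bench pin where it is to be worked, and finally press the red button fully down and let go of it. Each time you point, keep the fingertips about 2 cm above the middle of the thing for a good two seconds without touching it. Do not touch, move or pick up the rings, the bench pin or any of the loose things on the bench, and do not bring the fingers close over any other ring on the way.

Things in the scene. Friction and masses are not known exactly. Their poses are not given: they have to be found in the camera images.
- start (a joint): Travel of the green button (m): 0 released, 0.006 fully down; springs back, about 5 N when fully down.
- start_top (a point): Centre of the top of the green button, 28 mm across, on the recorder box; pressed straight down.
- stop (a joint): Travel of the red button (m): 0 released, 0.006 fully down; springs back, about 5 N when fully down.
- stop_top (a point): Centre of the top of the red button, 28 mm across, 64 mm beside the green one; pressed straight down.
- recorder: Grey control box of the bench camera, 80 x 120 x 30 mm, fixed to the bench. Origin: centre of the underside; the buttons sit in its top, green towards its +y, red towards its -y.
- ring_blue: White ceramic block 46 x 46 x 28 mm, on the board (its underside 6 mm above the bench), carrying a brass ring with a round blue stone, 18 mm across, highest point 50 mm above the block's underside. Loose, 150 g. Origin: centre of the underside, z up. This is the ring to point at.
- stone_blue (a point): Highest point of the blue stone, about 56 mm above the bench.
- ring_red: White ceramic block 46 x 46 x 28 mm, on the board (its underside 6 mm above the bench), carrying a brass ring with a round red stone, 18 mm across, highest point 50 mm above the block's underside. Loose, 150 g. Origin: centre of the underside, z up. To be left alone.
- ring_green: White ceramic block 46 x 46 x 28 mm, on the board (its underside 6 mm above the bench), carrying a brass ring with a round green stone, 18 mm across, highest point 50 mm above the block's underside. Loose, 150 g. Origin: centre of the underside, z up. To be left alone.
- ring_amber: White ceramic block 46 x 46 x 28 mm, on the board (its underside 6 mm above the bench), carrying a brass ring with a round amber stone, 18 mm across, highest point 50 mm above the block's underside. Loose, 150 g. Origin: centre of the underside, z up. To be left alone.
- stone_red (a point): Highest point of the red stone.
- stone_green (a point): Highest point of the green stone.
- stone_amber (a point): Highest point of the amber stone.
- bench_pin: Bench pin: dark steel holder block 100 x 100 x 75 mm fixed to the bench (origin: centre of its underside), with a light wooden tongue about 60 mm wide, 20 mm thick, sticking out 95 mm horizontally along the holder's -x; the tongue's top face is 62 mm above the bench, and a notch about 35 mm deep is cut in its free end.
- pin_mid (a point): Middle of the top face of the wooden tongue, 45 mm out from the holder's front face, 62 mm above the bench; its -x points to the tongue's free end.
- hammer: Hand hammer lying on the bench, wooden handle, behind the work. Loose; leave alone.
- brush: Small brush lying on the bench near the robot. Loose; leave alone.
- jar: Amber glass jar with a steel cap, 60 mm across, 75 mm tall. Loose; leave alone.
- pliers: Small pliers with blue handles lying on the bench, about 130 mm long, 14 mm high. Loose; leave alone.
- loupe: Black eyepiece loupe, 44 mm across, 30 mm high. Loose; leave alone.
Things that resemble listed ones, but are neither listed nor needed, are in the scene too. What is shaped like the recorder but turquoise is not meant.

How it is judged:
By the outcome, as a careful person would: the job done as asked, in the order asked, and still so for the second after the job is handed in, with the robot touching nothing.
It also fails if it takes over 64 s, if anything falls off the work surface, if the arm or the gripper's body presses on something with over 40 N, if the wrist force passes 120 N, or if a joint passes its speed limit or range.

## Working session

There is one attempt and no reset: what is moved stays moved. The work goes in short steps, Python scripts to look and compute and a tool call to move; the robot and the scene stay as the last step left them, time stands still between calls to the robot, and variables do not carry over. Pictures are saved under pics/ and viewed, on a budget of 10 in all, crops included, one or two more only if the job needs it, and the job is handed in when it is done.

Besides the shell and the picture viewer there is one more tool, called after "Emit:" as name(argument=value, ...) on one line, values as JSON. jog_arm: Moves the arm, as the interface text tells. Its arguments: {"type":"object","properties":{"increments":{"type":"array","items":{"type":"array"}},"squeeze":{"type":"number"}},"required":["increments"]}

```bash
mkdir -p pics
python3 - <<'E'
from rig import *
import cv2
s=read_state();print(s['time'],s['eef_pos'],s['ee_rot'],s['finger_gap'])
for n in("top","side"):
    im=capture(n);cv2.imwrite(f"pics/{n}0.png",cv2.cvtColor(cv2.resize(im,(800,600),interpolation=cv2.INTER_CUBIC),cv2.COLOR_RGB2BGR)); cv2.imwrite(f"pics/{n}0raw.png",cv2.cvtColor(im,cv2.COLOR_RGB2BGR))
    p=camera_params(n);print(n,p)
E
```

```text
0.0 [264.74751941 593.08411651 238.24784635] [ 2.08329632e-01  9.78058228e-01 -9.19606607e-04 -1.48134060e-04] 0.9981582936949209
top {'K': array([[510.74359086,   0.        , 275.81635901],
       [  0.        , 510.74359086, 202.49858853],
       [  0.        ,   0.        ,   1.        ]]), 'R': array([[-0.11076806, -0.99383632, -0.00445135],
       [-0.97264195,  0.10932393, -0.20497783],
       [ 0.20420105, -0.01837542, -0.97875649]]), 't': array([  56.61040094,  553.11394798, 1048.80986115])}
side {'K': array([[465.81379126,   0.        , 276.83880899],
       [  0.        , 465.81379126, 216.64766522],
       [  0.        ,   0.        ,   1.        ]]), 'R': array([[ 0.99106611, -0.13239139, -0.01613926],
       [-0.09376287, -0.60556096, -0.79025593],
       [ 0.09484978,  0.78470914, -0.61256435]]), 't': array([-550.85705135,  122.24114418, 1115.57679166])}
```

View pics/top0.png

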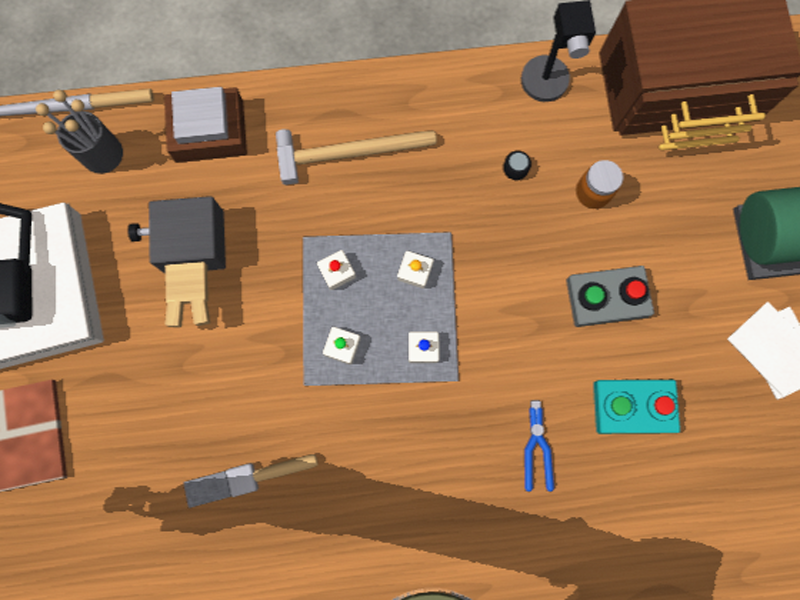

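View pics/side0.png

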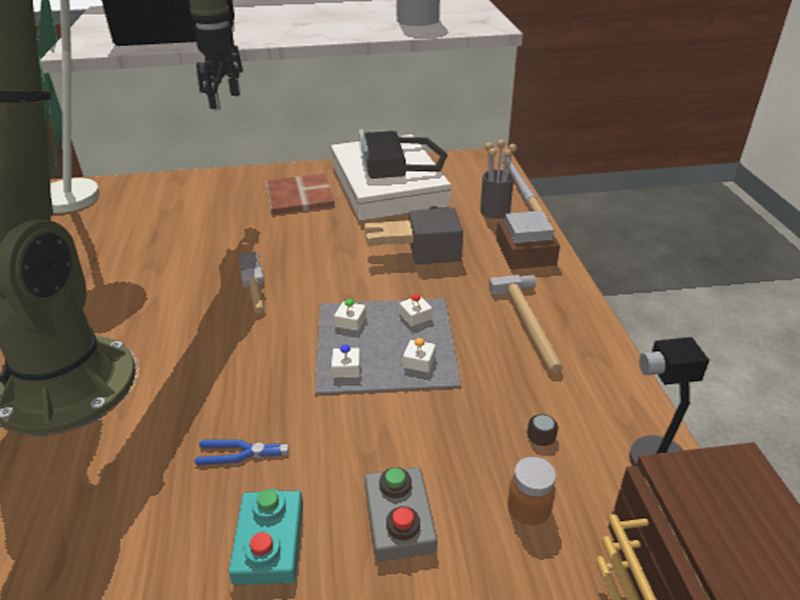

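The top view shows the grey recorder with green (595,294) and red (636,289). The turquoise lookalike at (638,406) is not meant. Stones: blue (424,345), red (335,266), amber (416,266), green (340,343). The bench pin tongue is at about (187,292). In the side view: green (396,478), red (403,518), blue stone (345,349), tongue about (390,232). I'll confirm in enlarged crops.

Run:
```python
import cv2,numpy as np
t=cv2.imread("pics/top0raw.png");s=cv2.imread("pics/side0raw.png")
def c(im,x,y):# 50x37.5 px window x8 = 400x300
    x0,y0=x-25,y-18
    o=cv2.resize(im[y0:y0+37,x0:x0+50],(400,296),interpolation=cv2.INTER_CUBIC)
    return o
def c2(im,x,y,w=50,h=37):
    return cv2.resize(im[y-h//2:y-h//2+h,x-w//2:x-w//2+w],(400,296),interpolation=cv2.INTER_CUBIC)
a=np.vstack([np.hstack([c2(t,430,205,64,48),c2(t,130,205,64,48)]),np.hstack([c2(s,280,350,64,48),c2(s,278,166,64,48)])])
cv2.imwrite("pics/crop1.png",a)
# stones/buttons centroids by colour
for n,im in(("top",t),("side",s)):
    h=cv2.cvtColor(im,cv2.COLOR_BGR2HSV)
    for nm,lo,hi in(("green",(50,150,60),(70,255,255)),("blue",(112,180,80),(130,255,255)),("red",(0,200,120),(4,255,255)),("amber",(14,210,200),(20,255,255))):
        k,l,st,ce=cv2.connectedComponentsWithStats(cv2.inRange(h,lo,hi))
        print(n,nm,[(ce[i].round(1).tolist(),st[i].tolist()) for i in range(1,k) if 25<st[i,4]<700])
```

```text
top green [([416.1, 206.1], [410, 200, 14, 13, 138]), ([237.9, 239.7], [235, 236, 7, 8, 43]), ([434.5, 283.6], [429, 278, 12, 12, 119])]
top blue [([296.7, 241.0], [294, 238, 7, 7, 40])]
top red [([444.8, 202.4], [439, 197, 13, 12, 129]), ([464.6, 283.5], [459, 278, 12, 12, 119])]
top amber []
side green []
side blue []
side red []
side amber []
```

View pics/crop1.png

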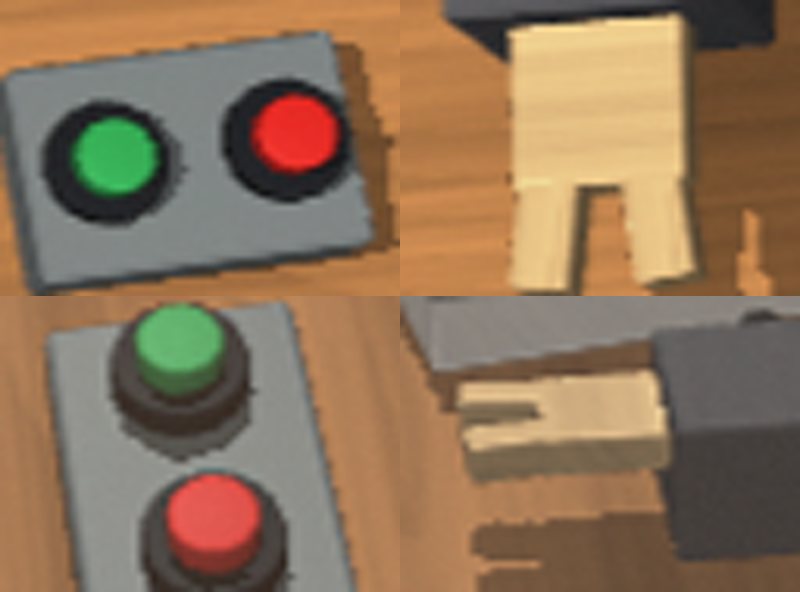

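```bash
cat > h.py <<'E'
from rig import *
import numpy as np
def ray(n,u,v):
    p=camera_params(n);R,t=p['R'],p['t'];return -R.T@t, R.T@np.linalg.inv(p['K'])@[u,v,1]
def atz(n,u,v,z):
    c,d=ray(n,u,v);return (c+d*(z-c[2])/d[2]).round(1)
def tri(a,b):
    (c1,d1),(c2,d2)=ray("top",*a),ray("side",*b)
    s=np.linalg.lstsq(np.c_[d1,-d2],c2-c1,rcond=None)[0];p,q=c1+s[0]*d1,c2+s[1]*d2
    return ((p+q)/2).round(1),np.linalg.norm(p-q).round(1)
E
python3 - <<'E'
from h import *
print("green",tri((416.6,206.3),(276.8,333)));print("red",tri((445.4,202.6),(282.1,360.7)))
print("blue",tri((296.9,241.2),(241.5,244.3)),atz("top",296.9,241.2,47),atz("side",241.5,244.3,47))
for n,u,v in(("red",335,266),("amber",416,266),("grn",340,343)):print(n,atz("top",u*.7,v*.7,47))
for n,u,v in(("top",115.3,186.2),("top",143.3,183.4),("top",115.9,227.7),("top",144.5,226.3),("side",286.8,154),("side",288.9,164),("side",255.3,156.4),("side",256.1,167.3)):print(n,atz(n,u,v,62))
E
```

```text
green (array([ 515.2, -309.2,   48.5]), np.float64(0.0))
red (array([ 516.3, -372.5,   49.4]), np.float64(0.3))
blue (array([467.7, -41.1,  48.4]), np.float64(1.3)) [468.5 -41.1  47. ] [467.1 -39.6  47. ]
red [604.8  80.9  47. ]
amber [590.8 -43.2  47. ]
grn [485.   84.7  47. ]
top [630.  337.7  62. ]
top [629.4 276.7  62. ]
top [538.5 340.6  62. ]
top [534.7 279.6  62. ]
side [631.6 334.   62. ]
side [629.1 276.3  62. ]
side [536.7 335.   62. ]
side [533.  273.3  62. ]
```

Triangulated: green button (515,-309,49), red (516,-372,49), 63 mm apart against the 64 mm given. Blue stone (468,-41). Tongue middle (585,306,62), with the tongue measuring 61 x 94 mm. All of these match the stated sizes, and blue is the only blue stone. Moving now with the fingers shutting.

Emit:
jog_arm(increments=[[[-21, -16, 1], [0, 0, 0], 0], [[-62, -50, 3], [0, 0, 0], 0], [[-111, -88, 6], [0, 0, 0], 0], [[-160, -126, 8], [0, 0, 0], 0], [[-208, -165, 11], [0, 0, 0], 0], [[-257, -204, 13], [0, 0, 0], 0], [[-305, -242, 16], [0, 0, 0], 0], [[-347, -275, 18], [0, 0, 0], 0]], squeeze=20)

```text
time: 1.1
eef_pos: [470.3, 198.5, 221.0]
ee_rot: [0.209, 0.978, -0.0, -0.0]
wrist_force: [0.1, 0.5, -0.7]
finger_gap: -0.005
```

Emit:
jog_arm(increments=[[[-15, -27, 0], [0, 0, 0], 0], [[-37, -67, 0], [0, 0, 0], 0], [[-60, -107, 0], [0, 0, 0], 0], [[-83, -149, 0], [0, 0, 0], 0], [[-106, -190, 0], [0, 0, 0], 0], [[-129, -231, 0], [0, 0, 0], 0], [[-150, -270, 0], [0, 0, 0], 0], [[-166, -298, 0], [0, 0, 0], 0]])

```text
time: 2.1
eef_pos: [499.3, -141.0, 221.1]
ee_rot: [0.209, 0.978, -0.0, -0.0]
wrist_force: [-0.2, -0.0, -0.5]
finger_gap: 0.001
```

Emit:
jog_arm(increments=[[[-12, -20, 5], [0, 0, 0], 0], [[-27, -50, 20], [0, 0, 0], 0], [[-45, -80, 40], [0, 0, 0], 0], [[-60, -110, 60], [0, 0, 0], 0], [[-72, -132, 80], [0, 0, 0], 0], [[-82, -148, 100], [0, 0, 0], 0], [[-82, -148, 115], [0, 0, 0], 0], [[-82, -148, 120], [0, 0, 0], 0]])

```text
time: 3.1
eef_pos: [513.9, -305.9, 100.0]
ee_rot: [0.208, 0.978, 0.001, -0.001]
wrist_force: [1.1, 0.2, 0.2]
finger_gap: -0.001
```

Run:
```python
from h import *
import cv2
s=read_state();print(s['time'],s['eef_pos'],s['wrist_force'])
p=camera_params("wrist");im=capture("wrist")
for n,X in(("g",[515.2,-309.2,49]),("r",[516.3,-372.5,49]),("tip",s['eef_pos']-np.array([0,0,8]))):
    c=p['K']@(p['R']@np.array(X)+p['t']);u=c[:2]/c[2];print(n,u);cv2.drawMarker(im,tuple(int(round(a)) for a in u),(255,0,255),0,9)
sd=capture("side")
o=np.hstack([cv2.resize(im,(400,300)),cv2.resize(sd[250:400,180:380],(400,300))]);cv2.imwrite("pics/w1.png",o[:,:,::-1])
```

```text
3.1 [ 513.92297005 -305.91271827   99.99473972] [1.05665648 0.18481928 0.22599409]
g [275.67433264 242.33635358]
r [184.44601568 282.18515075]
tip [280.49944396 271.05210507]
```

View pics/w1.png

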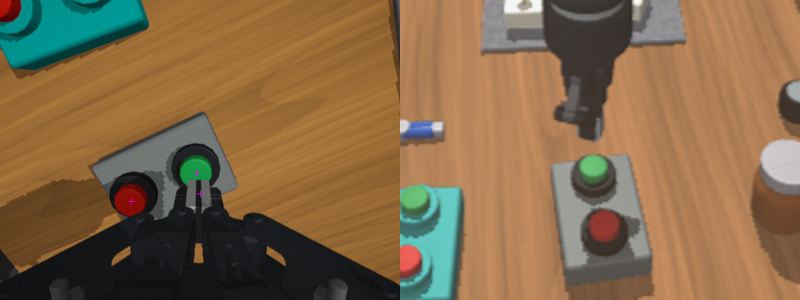

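The wrist view (left) puts the projected green and red markers on their buttons, with the closed fingertips just short of the green centre. The offset is about 3 mm. Pressing down.

Emit:
jog_arm(increments=[[[-2, -3, 10], [0, 0, 0], 0], [[-2, -3, 25], [0, 0, 0], 0], [[-2, -3, 35], [0, 0, 0], 0], [[-2, -3, 40], [0, 0, 0], 0], [[-2, -3, 43], [0, 0, 0], 0], [[-2, -3, 46], [0, 0, 0], 0], [[-2, -3, 48], [0, 0, 0], 0], [[-2, -3, 48], [0, 0, 0], 0]])

```text
time: 4.2
eef_pos: [514.9, -310.8, 54.1]
ee_rot: [0.208, 0.978, 0.0, -0.0]
wrist_force: [-3.8, 1.9, 6.7]
finger_gap: -0.002
```

Emit:
jog_arm(increments=[[[0, 0, 1], [0, 0, 0], 0], [[0, 0, 2], [0, 0, 0], 0], [[0, 0, 3], [0, 0, 0], 0], [[0, 0, 3], [0, 0, 0], 0], [[0, 0, 3], [0, 0, 0], 0], [[0, 0, 3], [0, 0, 0], 0], [[0, 0, 3], [0, 0, 0], 0], [[0, 0, 3], [0, 0, 0], 0]])

```text
time: 5.2
eef_pos: [515.0, -310.9, 53.8]
ee_rot: [0.208, 0.978, 0.001, 0.0]
wrist_force: [-10.0, 6.8, 24.7]
finger_gap: 0.0
```

Run:
```python
from h import *
import cv2
sd=capture("side")
im=capture("wrist")
cv2.imwrite("pics/p1.png",np.hstack([cv2.resize(sd[300:390,240:330],(400,400),interpolation=2),cv2.resize(im[180:330,200:350],(400,400),interpolation=2)])[:,:,::-1])
```

```text
(no output)
```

View pics/p1.png

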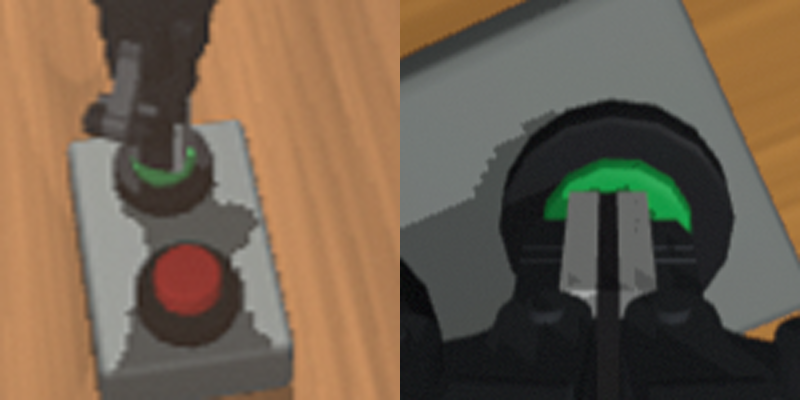

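The green button is visibly sunk into its collar under the tips, and the force rose to 25 N with no further travel, so it is fully down. Lifting and moving on to the blue ring.

Emit:
jog_arm(increments=[[[0, 0, -8], [0, 0, 0], 0], [[0, 0, -30], [0, 0, 0], 0], [[0, 0, -65], [0, 0, 0], 0], [[10, 15, -95], [0, 0, 0], 0], [[33, 50, -101], [0, 0, 0], 0], [[60, 90, -101], [0, 0, 0], 0], [[85, 127, -101], [0, 0, 0], 0], [[95, 142, -101], [0, 0, 0], 0]])

```text
time: 6.3
eef_pos: [486.5, -139.4, 151.4]
ee_rot: [0.207, 0.978, 0.001, 0.001]
wrist_force: [0.3, 0.2, 0.1]
finger_gap: 0.001
```

Emit:
jog_arm(increments=[[[10, 15, 0], [0, 0, 0], 0], [[28, 42, 0], [0, 0, 0], 0], [[46, 68, 0], [0, 0, 0], 0], [[55, 81, 0], [0, 0, 0], 0], [[58, 85, 10], [0, 0, 0], 0], [[58, 85, 20], [0, 0, 0], 0], [[58, 85, 25], [0, 0, 0], 0], [[58, 85, 25], [0, 0, 0], 0]])

```text
time: 7.3
eef_pos: [467.5, -42.1, 125.6]
ee_rot: [0.209, 0.978, -0.0, -0.0]
wrist_force: [-0.1, -0.3, 0.2]
finger_gap: -0.002
```

Run:
```python
from h import *
import cv2
s=read_state();print(s['time'],s['eef_pos'],s['wrist_force'])
p=camera_params("wrist");im=capture("wrist");sd=capture("side")
for n,X in(("b",[467.7,-40.8,56]),("tip",s['eef_pos']-np.array([0,0,8]))):
    c=p['K']@(p['R']@np.array(X)+p['t']);u=c[:2]/c[2];print(n,u);cv2.drawMarker(im,tuple(int(round(a)) for a in u),(255,0,255),0,9)
cv2.imwrite("pics/w2.png",np.hstack([cv2.resize(im,(533,400)),cv2.resize(sd[170:300,200:287],(267,400),interpolation=2)])[:,:,::-1])
```

```text
7.3 [467.54503016 -42.05862001 125.64945608] [-0.10173025 -0.34886479  0.23592935]
b [281.61879471 227.50992175]
tip [280.59870243 271.03432523]
```

View pics/w2.png

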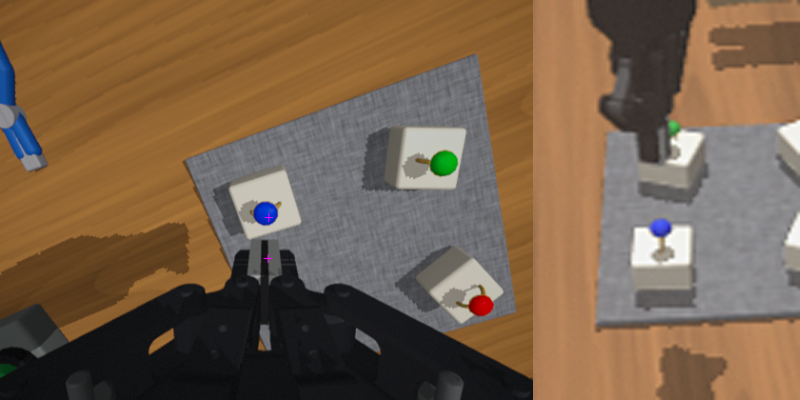

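The wrist view shows the tips lined up with the blue stone at (265,214), within about 2 mm of the marker. The green stone at (444,163) and red at (480,305) are well clear. Descending to 2 cm above the blue stone and holding.

Emit:
jog_arm(increments=[[[0, 0, 8], [0, 0, 0], 0], [[0, 0, 18], [0, 0, 0], 0], [[0, 0, 28], [0, 0, 0], 0], [[0, 0, 36], [0, 0, 0], 0], [[0, 0, 40], [0, 0, 0], 0], [[0, 0, 41], [0, 0, 0], 0], [[0, 0, 41], [0, 0, 0], 0], [[0, 0, 41], [0, 0, 0], 0]])

```text
time: 8.4
eef_pos: [468.1, -41.2, 85.6]
ee_rot: [0.208, 0.978, 0.0, 0.0]
wrist_force: [-0.0, 0.6, -0.3]
finger_gap: 0.001
```

Run:
```python
from h import *
import cv2
s=read_state();print(s['time'],s['eef_pos'],s['wrist_force'])
im=capture("wrist");sd=capture("side")
cv2.imwrite("pics/w3.png",np.hstack([cv2.resize(im[150:330,190:370],(400,400),interpolation=2),cv2.resize(sd[190:290,190:290],(400,400),interpolation=2)])[:,:,::-1])
```

```text
8.4 [468.10613633 -41.19233447  85.61245566] [-0.01813603  0.63350379 -0.25006015]
```

View pics/w3.png

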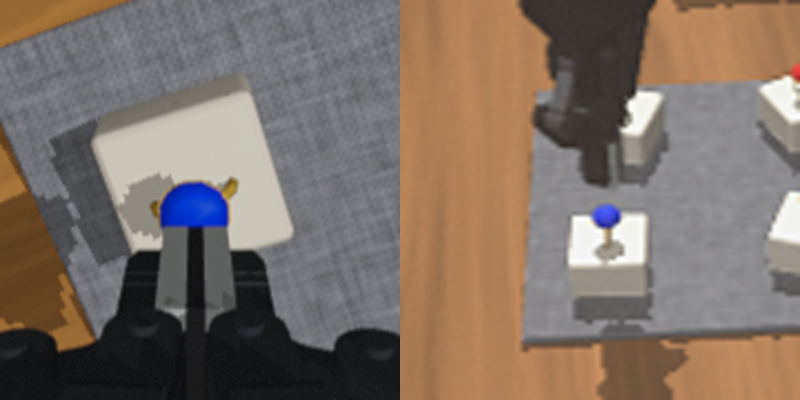

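The tips sit centred over the blue stone with a clear gap in both views. Holding.

Emit:
jog_arm(increments=[[[0, 0, 0], [0, 0, 0], 0], [[0, 0, 0], [0, 0, 0], 0], [[0, 0, 0], [0, 0, 0], 0], [[0, 0, 0], [0, 0, 0], 0], [[0, 0, 0], [0, 0, 0], 0], [[0, 0, 0], [0, 0, 0], 0], [[0, 0, 0], [0, 0, 0], 0], [[0, 0, 0], [0, 0, 0], 0]])

```text
time: 9.5
eef_pos: [467.9, -41.2, 85.3]
ee_rot: [0.208, 0.978, 0.0, 0.0]
wrist_force: [-0.4, 0.1, 0.6]
finger_gap: 0.001
```

Emit:
jog_arm(increments=[[[0, 0, 0], [0, 0, 0], 0], [[0, 0, 0], [0, 0, 0], 0], [[0, 0, 0], [0, 0, 0], 0], [[0, 0, 0], [0, 0, 0], 0], [[0, 0, 0], [0, 0, 0], 0], [[0, 0, 0], [0, 0, 0], 0], [[0, 0, 0], [0, 0, 0], 0], [[0, 0, 0], [0, 0, 0], 0]])

```text
time: 10.5
eef_pos: [467.9, -41.2, 85.3]
ee_rot: [0.208, 0.978, 0.0, 0.0]
wrist_force: [-0.1, -0.1, -0.0]
finger_gap: 0.002
```

Emit:
jog_arm(increments=[[[0, 0, 0], [0, 0, 0], 0], [[0, 0, 0], [0, 0, 0], 0], [[0, 0, 0], [0, 0, 0], 0], [[0, 0, 0], [0, 0, 0], 0], [[0, 0, 0], [0, 0, 0], 0], [[0, 0, 0], [0, 0, 0], 0], [[0, 0, 0], [0, 0, 0], 0], [[0, 0, 0], [0, 0, 0], 0]])

```text
time: 11.5
eef_pos: [467.9, -41.2, 85.3]
ee_rot: [0.208, 0.978, 0.0, 0.0]
wrist_force: [-0.0, -0.1, 0.8]
finger_gap: -0.005
```

Emit:
jog_arm(increments=[[[0, 0, -10], [0, 0, 0], 0], [[0, 0, -45], [0, 0, 0], 0], [[0, 0, -90], [0, 0, 0], 0], [[0, 0, -135], [0, 0, 0], 0], [[1, 10, -157], [0, 0, 0], 0], [[4, 45, -160], [0, 0, 0], 0], [[9, 95, -160], [0, 0, 0], 0], [[14, 145, -160], [0, 0, 0], 0]])

```text
time: 12.5
eef_pos: [514.8, 98.0, 246.5]
ee_rot: [0.209, 0.978, 0.001, 0.001]
wrist_force: [1.0, 0.1, 0.7]
finger_gap: 0.004
```

Emit:
jog_arm(increments=[[[5, 50, 0], [0, 0, 0], 0], [[10, 100, 0], [0, 0, 0], 0], [[15, 145, 0], [0, 0, 0], 0], [[18, 185, 5], [0, 0, 0], 0], [[20, 210, 25], [0, 0, 0], 0], [[21, 220, 60], [0, 0, 0], 0], [[21, 220, 95], [0, 0, 0], 0], [[21, 220, 110], [0, 0, 0], 0]])

```text
time: 13.5
eef_pos: [583.6, 306.0, 133.5]
ee_rot: [0.208, 0.978, -0.001, -0.001]
wrist_force: [-0.0, -0.6, -0.3]
finger_gap: 0.002
```

Run:
```python
from h import *
import cv2
s=read_state();print(s['time'],s['eef_pos'],s['wrist_force'])
p=camera_params("wrist");im=capture("wrist");sd=capture("side")
for n,X in(("pin",[585,306.5,62]),("c1",[630,336,62]),("c2",[629,276.5,62]),("tip",s['eef_pos']-np.array([0,0,8]))):
    c=p['K']@(p['R']@np.array(X)+p['t']);u=c[:2]/c[2];print(n,u);cv2.drawMarker(im,tuple(int(round(a)) for a in u),(255,0,255),0,9)
cv2.imwrite("pics/w4.png",np.hstack([cv2.resize(im,(533,400)),cv2.resize(sd[110:220,240:313],(267,400),interpolation=2)])[:,:,::-1])
```

```text
13.5 [583.56082771 305.98089909 133.4500606 ] [-0.00835029 -0.56557097 -0.34018548]
pin [281.52404927 228.75695959]
c1 [347.1064346  268.62004279]
c2 [267.95300677 298.52261358]
tip [280.59434031 270.98957074]
```

View pics/w4.png

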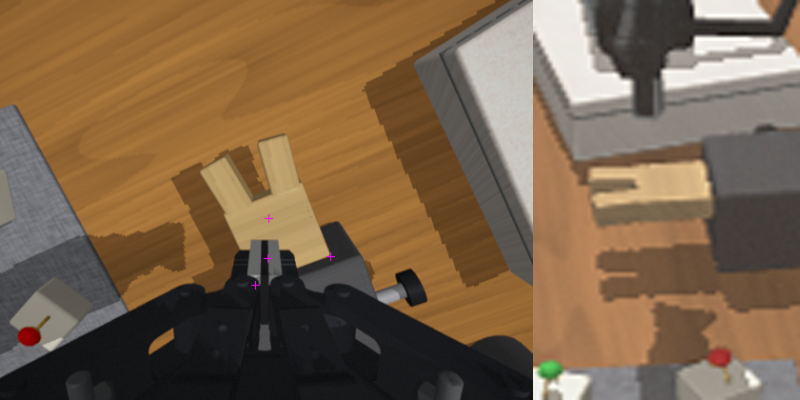

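The tongue-base marker coincides with the tongue corner at (331,257), and the pin middle at (268,218) sits on the wood behind the notch. Descending to 2 cm above it and holding.

Emit:
jog_arm(increments=[[[0, 0, 8], [0, 0, 0], 0], [[0, 0, 18], [0, 0, 0], 0], [[-1, 0, 28], [0, 0, 0], 0], [[-1, 0, 36], [0, 0, 0], 0], [[-1, 0, 41], [0, 0, 0], 0], [[-1, 0, 43], [0, 0, 0], 0], [[-1, 0, 43], [0, 0, 0], 0], [[-1, 0, 43], [0, 0, 0], 0]])

```text
time: 14.6
eef_pos: [585.8, 306.1, 92.7]
ee_rot: [0.208, 0.978, 0.0, 0.0]
wrist_force: [0.1, -0.3, 0.4]
finger_gap: 0.005
```

Emit:
jog_arm(increments=[[[0, 0, 0], [0, 0, 0], 0], [[0, 0, 0], [0, 0, 0], 0], [[0, 0, 0], [0, 0, 0], 0], [[0, 0, 0], [0, 0, 0], 0], [[0, 0, 0], [0, 0, 0], 0], [[0, 0, 0], [0, 0, 0], 0], [[0, 0, 0], [0, 0, 0], 0], [[0, 0, 0], [0, 0, 0], 0]])

```text
time: 15.6
eef_pos: [585.6, 305.9, 92.4]
ee_rot: [0.208, 0.978, 0.0, 0.0]
wrist_force: [0.4, -0.0, 0.9]
finger_gap: 0.001
```

Run:
```python
from h import *
import cv2
s=read_state();print(s['time'],s['eef_pos'],s['wrist_force'])
im=capture("wrist");sd=capture("side")
cv2.imwrite("pics/w5.png",np.hstack([cv2.resize(im[130:330,180:380],(400,400),interpolation=2),cv2.resize(sd[110:200,240:330],(400,400),interpolation=2)])[:,:,::-1])
```

```text
15.6 [585.57292442 305.93072145  92.360257  ] [ 0.41854516 -0.04452279  0.91315845]
```

View pics/w5.png

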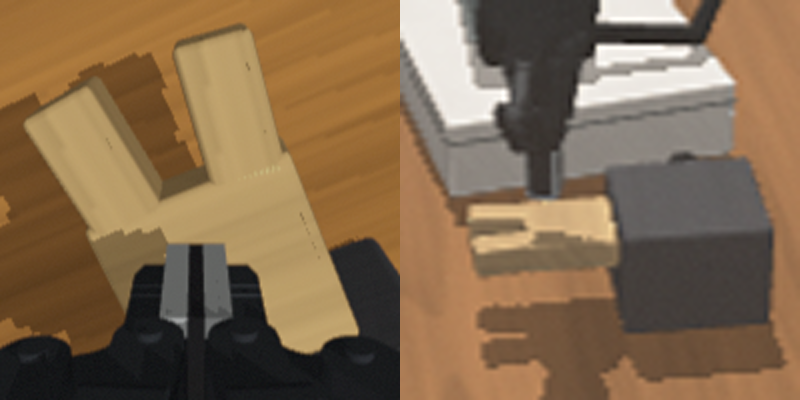

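The tips are centred over the tongue at about 22 mm with no contact. I'll trim 2 mm down and hold three seconds.

Emit:
jog_arm(increments=[[[0, 0, 2], [0, 0, 0], 0], [[0, 0, 2], [0, 0, 0], 0], [[0, 0, 2], [0, 0, 0], 0], [[0, 0, 2], [0, 0, 0], 0], [[0, 0, 2], [0, 0, 0], 0], [[0, 0, 2], [0, 0, 0], 0], [[0, 0, 2], [0, 0, 0], 0], [[0, 0, 2], [0, 0, 0], 0]])

```text
time: 16.7
eef_pos: [585.6, 305.9, 90.4]
ee_rot: [0.208, 0.978, 0.0, 0.0]
wrist_force: [-0.2, -0.5, 0.8]
finger_gap: -0.002
```

Emit:
jog_arm(increments=[[[0, 0, 0], [0, 0, 0], 0], [[0, 0, 0], [0, 0, 0], 0], [[0, 0, 0], [0, 0, 0], 0], [[0, 0, 0], [0, 0, 0], 0], [[0, 0, 0], [0, 0, 0], 0], [[0, 0, 0], [0, 0, 0], 0], [[0, 0, 0], [0, 0, 0], 0], [[0, 0, 0], [0, 0, 0], 0]])

```text
time: 17.7
eef_pos: [585.6, 306.0, 90.4]
ee_rot: [0.208, 0.978, 0.0, 0.0]
wrist_force: [1.0, 1.0, 0.2]
finger_gap: -0.001
```

Emit:
jog_arm(increments=[[[0, 0, 0], [0, 0, 0], 0], [[0, 0, 0], [0, 0, 0], 0], [[0, 0, 0], [0, 0, 0], 0], [[0, 0, 0], [0, 0, 0], 0], [[0, 0, 0], [0, 0, 0], 0], [[0, 0, 0], [0, 0, 0], 0], [[0, 0, 0], [0, 0, 0], 0], [[0, 0, 0], [0, 0, 0], 0]])

```text
time: 18.7
eef_pos: [585.5, 305.9, 90.4]
ee_rot: [0.208, 0.978, 0.0, 0.0]
wrist_force: [0.0, -0.1, -0.1]
finger_gap: -0.0
```

Emit:
jog_arm(increments=[[[0, 0, -10], [0, 0, 0], 0], [[0, 0, -45], [0, 0, 0], 0], [[0, 0, -90], [0, 0, 0], 0], [[0, 0, -135], [0, 0, 0], 0], [[-3, -10, -152], [0, 0, 0], 0], [[-16, -48, -155], [0, 0, 0], 0], [[-31, -95, -155], [0, 0, 0], 0], [[-47, -142, -155], [0, 0, 0], 0]])

```text
time: 19.7
eef_pos: [569.8, 154.9, 244.8]
ee_rot: [0.208, 0.978, -0.0, -0.0]
wrist_force: [0.1, -0.8, 0.2]
finger_gap: 0.002
```

Emit:
jog_arm(increments=[[[-17, -52, 0], [0, 0, 0], 0], [[-35, -106, 0], [0, 0, 0], 0], [[-53, -161, 0], [0, 0, 0], 0], [[-71, -216, 0], [0, 0, 0], 0], [[-89, -270, 0], [0, 0, 0], 0], [[-106, -323, 0], [0, 0, 0], 0], [[-122, -371, 0], [0, 0, 0], 0], [[-137, -418, 0], [0, 0, 0], 0]])

```text
time: 20.7
eef_pos: [524.0, -282.4, 244.8]
ee_rot: [0.209, 0.978, 0.0, -0.0]
wrist_force: [1.7, -0.2, 0.7]
finger_gap: 0.003
```

Emit:
jog_arm(increments=[[[-12, -38, 0], [0, 0, 0], 0], [[-23, -70, 10], [0, 0, 0], 0], [[-29, -88, 35], [0, 0, 0], 0], [[-29, -88, 70], [0, 0, 0], 0], [[-29, -88, 105], [0, 0, 0], 0], [[-29, -88, 130], [0, 0, 0], 0], [[-29, -88, 143], [0, 0, 0], 0], [[-29, -88, 145], [0, 0, 0], 0]])

```text
time: 21.7
eef_pos: [515.3, -372.4, 99.6]
ee_rot: [0.209, 0.978, 0.0, -0.001]
wrist_force: [0.7, -0.4, 0.2]
finger_gap: -0.003
```

Emit:
jog_arm(increments=[[[-1, 0, 10], [0, 0, 0], 0], [[-1, 0, 25], [0, 0, 0], 0], [[-1, 0, 35], [0, 0, 0], 0], [[-1, 0, 41], [0, 0, 0], 0], [[-1, 0, 45], [0, 0, 0], 0], [[-1, 0, 48], [0, 0, 0], 0], [[-1, 0, 50], [0, 0, 0], 0], [[-1, 0, 50], [0, 0, 0], 0]])

```text
time: 22.7
eef_pos: [516.6, -372.8, 53.8]
ee_rot: [0.208, 0.978, 0.001, -0.0]
wrist_force: [-8.8, 6.8, 22.9]
finger_gap: -0.003
```

Run:
```python
from h import *
import cv2
s=read_state();print(s['time'],s['eef_pos'],s['wrist_force'])
im=capture("wrist");sd=capture("side")
cv2.imwrite("pics/w6.png",np.hstack([cv2.resize(im[180:330,200:350],(400,400),interpolation=2),cv2.resize(sd[310:400,240:330],(400,400),interpolation=2)])[:,:,::-1])
```

```text
22.7 [ 516.5720291  -372.75026576   53.82422021] [-8.84839303  6.80089786 22.88460461]
```

View pics/w6.png

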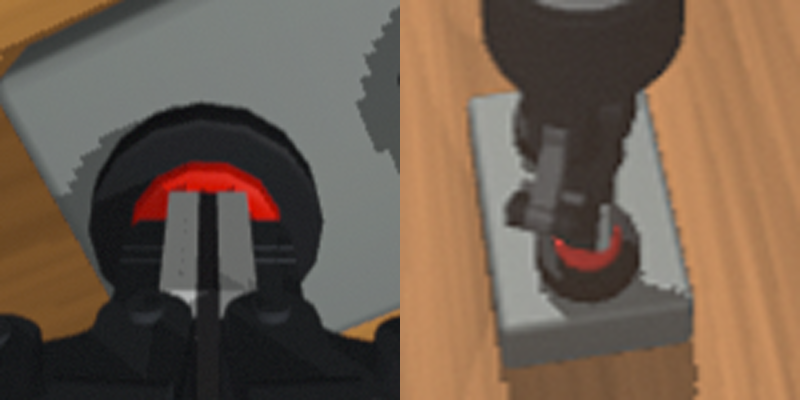

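Red is fully down: same height and force as green, and visibly sunk. Letting go and withdrawing straight up.

Emit:
jog_arm(increments=[[[0, 0, -6], [0, 0, 0], 0], [[0, 0, -20], [0, 0, 0], 0], [[0, 0, -45], [0, 0, 0], 0], [[0, 0, -80], [0, 0, 0], 0], [[0, 0, -115], [0, 0, 0], 0], [[0, 0, -140], [0, 0, 0], 0], [[0, 0, -150], [0, 0, 0], 0], [[0, 0, -150], [0, 0, 0], 0]])

```text
time: 23.8
eef_pos: [517.1, -373.3, 200.6]
ee_rot: [0.208, 0.978, -0.0, 0.001]
wrist_force: [0.3, 0.4, -0.2]
finger_gap: 0.002
```

Run:
```python
from h import *
import cv2
s=read_state();print(s['time'],s['eef_pos'],s['wrist_force'])
a=capture("top");b=cv2.imread("pics/top0raw.png")[:,:,::-1]
cv2.imwrite("pics/end.png",cv2.resize(a,(800,600))[:,:,::-1])
# ring region diff: board, pin
for n,(y0,y1,x0,x1) in dict(rings=(160,270,210,325),pin=(135,230,85,160),pliers=(280,345,365,390)).items():
    print(n,(np.abs(a[y0:y1,x0:x1].astype(int)-b[y0:y1,x0:x1]).max(2)>40).sum())
```

```text
23.8 [ 517.13703099 -373.25318467  200.64002324] [ 0.30318457  0.37820405 -0.17592924]
rings 0
pin 0
pliers 19
```

View pics/end.png

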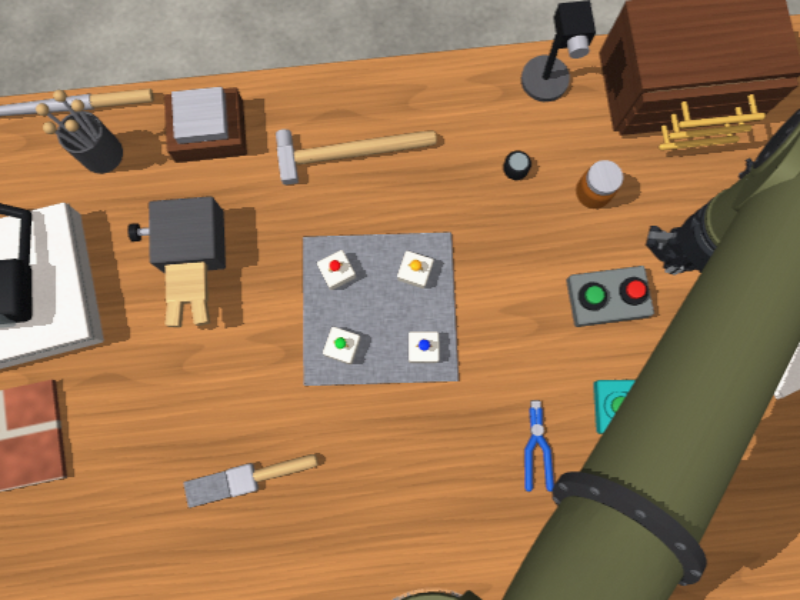

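The final view shows everything in place and both buttons released. The pliers are at the same pixels as before. Handing in.

```bash
python3 -c "
from rig import *
print(finish_job())"
```

```text
the job is handed in; nothing more can be done
None
```

The instruction is recorded and handed in at about 24 s. I pressed green fully down, pointed at the blue-stone ring, pointed at the bench pin's wooden tongue, then pressed red fully down and let go.

- **Buttons:** Both stopped at the same depth (TCP height 53.8 mm), with 23–25 N straight up. In the pictures each was sunk into its collar.
- **Pointing:** I held about 3 s over the blue stone with the fingertips about 21 mm above it. Over the middle of the tongue I held about 4 s, the first second at about 22 mm and the rest at about 20 mm. The wrist force stayed near zero both times.
- **Final view:** The picture comparison found no change at the rings or the bench pin. Both buttons are up and the arm is clear, touching nothing.
- **Disagreements:**
  - The button bottom came out about 3 mm higher than I triangulated, so the fingertip gaps could be off by a few millimetres.
  - The comparison also flagged 19 changed pixels around the pliers. I take these to be the arm and its shadow, since the pliers are at the same pixels in both views.

I viewed 10 pictures, which is the budget.

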